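# Tidy the coffee corner and bring the green jar round

### The job

Ready the coffee corner for the next guest: with the blue scraper block, sweep the three biscuit bits off the wooden board into its steel crumb trough (do not touch them with the fingers), and stand the block back upright in the middle of its grey mat and let it go. Then turn the carousel until the green-lidded jar stands squarely at the red pointer, and finish while still gripping a jar of the carousel so that the turntable is held still there. Leave the mug, the canister and the sticker roll where they are.

Things in the scene. Friction and masses are not known exactly. Their poses are not given: they have to be found in the camera images.
- scraper: Scraper block, loose, standing upright: blue plastic block 24 (x) x 100 (y) x 54 mm on a black rubber foot 26 x 110 x 16 mm; 70 mm tall in all, 140 g. Origin: centre of its underside; z up, y along its length. Grip it across its 24 mm thickness (fingers closing along its x), upper half. It starts on the mat.
- mat: Fixed grey mat 90 (x) x 150 (y) x 3 mm, where the scraper stands and must be stood again. Origin: centre of its underside, on the counter.
- board: Fixed biscuit board: wooden slab 150 (x) x 140 (y) mm, top 22 mm above the counter; origin under the slab's centre, at counter height. A steel crumb trough runs along the slab's whole -x edge, which faces roughly to the robot.
- trough (a point): Centre of the crumb trough's floor, 3 mm above the counter, at x = -105 mm in the board's frame. The trough spans x = -75 to -139 mm and all 140 mm of y; its 4 mm thick outer and end walls are 16 mm high, 6 mm lower than the slab. No lip between slab and trough.
- bit0: Biscuit bit, loose, golden, 22 x 16 x 8 mm, 12 g. Origin: centre of its underside. Starts flat on the slab, within 40 mm of the slab's middle in the board's y and between x = -35 and +22 mm in the board's x, at any yaw.
- bit1: Biscuit bit as bit0.
- bit2: Biscuit bit as bit0.
- carousel_base: Fixed black round foot of the carousel, 224 mm across, 14 mm high; origin on the turning axis at counter height. A red pointer tab sticks out of it along its own -x axis: that is the front.
- carousel: Turntable: wooden disc 212 mm across, turning without end about the vertical axis through its origin (16 mm above the counter), light bearing drag (about 0.04 N m; stays where left). Four white jars 56 mm across are fixed on it 90 degrees apart, the green-lidded one on its own -x axis. Its yaw equals the foot's yaw when the green jar is at the pointer. Turn it by carrying a lid round the axis.
- green_lid (a point): Centre of the top of the green lid, 112 mm above the counter, 70 mm from the axis; moves with the turntable. The lid is round, 48 mm across, 24 mm tall, fixed to its jar. The other three jars are alike with black lids. A steel post 24 mm across on the axis ends 81 mm above the counter.
- front_spot (a point): Fixed point over the foot on the pointer's side, 70 mm from the axis and 112 mm above the counter: where the green lid's top centre must be when the green jar stands at the pointer.
- mug: Bystander: blue mug, 80 mm across, 95 mm tall, origin centre of its underside.
- canister: Bystander: white canister with a blue cap, 84 mm across, 160 mm tall, origin centre of its underside.
- sticker_roll: Bystander: yellow ring-shaped sticker roll, 90 mm across, 45 mm high, flat on the counter, origin centre of its underside.

How it is judged (in metres and radians):
On the way, in this order (a step that is already met when the one before it is completed fails the run):
1. all three biscuit bits lie in the crumb trough (z of bit0 in the frame of board between -0.002 and 0.018 m and x of bit0 in the frame of board between -0.137 and -0.076 m and y of bit0 in the frame of board between -0.07 and 0.07 m and z of bit1 in the frame of board between -0.002 and 0.018 m and x of bit1 in the frame of board between -0.137 and -0.076 m and y of bit1 in the frame of board between -0.07 and 0.07 m and z of bit2 in the frame of board between -0.002 and 0.018 m and x of bit2 in the frame of board between -0.137 and -0.076 m and y of bit2 in the frame of board between -0.07 and 0.07 m), for 0.2 s.
2. the scraper stands released on its mat, before the green jar is brought to the pointer (horizontal distance between scraper and mat below 0.04 m and height (world z) of scraper below 0.008 m and angle between scraper's own z axis and vertical below 0.15 rad and contact force between each of the arm, the fingers and scraper below 0.1 N and linear speed of scraper below 0.03 m/s and horizontal distance between green_lid and front_spot above 0.02 m), for 0.2 s.
3. the green jar is at the pointer and the gripper holds the carousel still (horizontal distance between green_lid and front_spot below 0.01 m and angular speed of carousel below 0.05 rad/s and contact force between the fingers and carousel above 2 N), for 0.2 s.
At the end, for the whole second after the job is handed in: All three bits are in the crumb trough; the scraper stands upright (within 0.15 rad), untouched, its centre within 40 mm of the mat's centre; the green lid's centre is within 10 mm of the front spot, the turntable is still (under 0.05 rad/s) and the fingers bear on the carousel with more than 2 N (all of step 1 and all of step 3 and horizontal distance between scraper and mat below 0.04 m and height (world z) of scraper below 0.008 m and angle between scraper's own z axis and vertical below 0.15 rad and contact force between each of the arm, the fingers and scraper below 0.1 N and linear speed of scraper below 0.03 m/s); the arm keeps its last pose, push and grip.
It fails at once if the fingers touch a biscuit bit (contact force between the fingers and bit0 above 0.5 N or contact force between the fingers and bit1 above 0.5 N or contact force between the fingers and bit2 above 0.5 N).
It fails at once if mug, canister or sticker roll is moved more than 20 mm (distance of any of mug, canister, sticker_roll from where it was at the start of the episode above 0.02 m).
It also fails if it takes over 70 s, if anything falls off the work surface, if the arm or the gripper's body presses on something with over 40 N, if the wrist force passes 120 N, or if a joint passes its speed limit or range.

### The arm

A 7-joint arm with a two-finger parallel gripper is mounted at the origin on the work surface. World frame = base frame: x ahead of the robot, y to its left, z up, the work surface at z = 0. Lengths are in mm, angles in degrees, forces in N, time in s.
With the tool pointing down it reaches from about 425 to 875 mm from the base axis. Payload 9.9 kg.
Tool frame: the origin (TCP) lies between the finger pads; the fingertips stand 22 mm ahead of it and the grasp point (between the pads) lies 3 mm ahead of it; z points along the fingers, y is the line along which they close (so a half turn about z gives the same grasp; the last joint's range is limited). The gripper opens to 85 mm and grips with 20 to 120 N. Pads are 22 mm wide; open, the fingers measure 114 mm over their backs; the gripper's body (76 mm by 85 mm) begins 54 mm behind the grasp point. The pads swing forward as they close: fully open they stand 13 mm farther back than shut.
Start: joints at [70.199, 32.985, 1.427, 82.34, -0.859, 64.687, -3.237], TCP at [174.708, -652.002, 253.289] pointing down, gripper open.
Joint ranges: [-157.87, 157.87], [-19.46, 123.44], [-87.15, 90], [11.01, 140.99], [-62.26, 242.26], [9.8, 113.94], [-161.44, 161.44]. Speed limits (degrees/s): [127.2, 127.2, 172.46, 172.46, 180, 180, 180].

### API

Orientations are given as [roll, pitch, yaw] about the fixed x, y, z axes, in that order (R = Rz(yaw) Ry(pitch) Rx(roll)).
In Python, from cell import env, snapshot, job gives the robot as it stands. The module is installed in compiled form; this text tells all that it offers.
- The arm moves only by the tool servo_tool, never from a script. Its argument "steps" is a list of rows, each an object with "dp": the shift along the tool's x, y, z in m, a list of three; "turn": the turn, a rotation vector about the tool's x, y, z in rad, a list of three; "jaw": the opening, from -1 (shut) to 1 (fully open). In form: [{"dp": [x, y, z], "turn": [ax, ay, az], "jaw": jaw}, ...]. A call has 1 to 12 rows; each row shifts and turns the commanded pose from where the row before left it, along the tool's axes as they then stand; what a row does not reach is not made up. A row lasts 1/8 s, in which the tool goes at most 62.5 mm and 10.7 degrees, less where a joint would pass 70% of its speed; a pose out of reach is approached as far as the arm can. A call with a gripper value outside its range is refused whole. The fingers move at their own pace and stop on an object; "squeeze" is the grip in N (left out, the last holds). Time passes only in rows, so rows that do not move let the fingers close. It gives the time, the measured TCP pose, the force, the opening and the grip force at its end, in the units of the state.
- env.observe(): the state, without advancing time (a new reading comes with each control period).
- snapshot(name): name is "scene" or "top"; returns a dict with "image" (384x512x3 uint8, red, green, blue), "fov_y" (degrees; the focal length in pixels is half the picture's height over the tangent of half this angle, whatever the lens; pixels are square), "cx", "cy" (the principal point, pixels), "rvec" (rotation vector, rad) and "tvec" (3), from world to camera coordinates, as OpenCV has them. Camera axes: x right, y down, z forward; pixel columns grow to the right and rows downward; lengths in mm; the calibration is good to about 2 mm. A picture is of the moment at which its call begins. There is no depth.
- job.job_done(): hands the job in; it is judged then, once.
The state is a dict: "t": time; "joint_positions": joint angles; "joint_vel": joint speeds; "tau": joint torques, N m; "ee_pos": TCP position; "orientation": TCP orientation; "force": force on the tool from outside, world axes, zero at the start; "moment": the same for the moment, N m; "gripper_width": finger opening in mm; "gripper_force": force on a finger pad.
Only numpy, scipy, OpenCV 4.12 (cv2) and the standard library are available. Lean on these libraries where they do the work, as an engineer would, in place of code of your own. Each camera call takes 0.05 s, during which the arm holds its last target. There are 200 camera calls.

## Working session

There is one attempt and no reset: what is moved stays moved. The work goes in short steps, Python scripts to look and compute and a tool call to move; the robot and the scene stay as the last step left them, time stands still between calls to the robot, and variables do not carry over. Pictures are saved under pics/ and viewed, at most 10 in all, crops included, and the job is handed in when it is done.

Besides the shell and the picture viewer there is one more tool, called after "Call:" as name(argument=value, ...) on one line, values as JSON. servo_tool: Moves the arm, as the interface text tells. Its arguments: {"type":"object","properties":{"steps":{"type":"array","items":{"type":"object","properties":{"dp":{"type":"array","items":{"type":"number"}},"turn":{"type":"array","items":{"type":"number"}},"jaw":{"type":"number"}}}},"squeeze":{"type":"number"}},"required":["steps"]}

```bash
mkdir -p pics; cat > h.py <<'E'
import numpy as np, cv2
from cell import env, snapshot, job
def snap(n,f=None):
    s=snapshot(n)
    if f: cv2.imwrite('pics/'+f,cv2.cvtColor(s['image'],cv2.COLOR_RGB2BGR))
    return s
def cam(s):
    f=s['image'].shape[0]/2/np.tan(np.radians(s['fov_y'])/2)
    K=np.array([[f,0,s['cx']],[0,f,s['cy']],[0,0,1.]])
    R=cv2.Rodrigues(np.array(s['rvec'],float))[0]; return K,R,np.array(s['tvec'],float).ravel()
def ray(s,px,z):
    K,R,t=cam(s); px=np.atleast_2d(np.array(px,float))
    d=(np.linalg.inv(K)@np.c_[px,np.ones(len(px))].T).T@R; c=-R.T@t
    return c+d*((z-c[2])/d[:,2])[:,None]
def proj(s,P):
    K,R,t=cam(s); q=(K@(R@np.atleast_2d(P).astype(float).T+t[:,None])).T; return q[:,:2]/q[:,2:]
E
python3 - <<'E'
from h import *
for n in('scene','top'):
    s=snap(n); im=s['image']; K,R,t=cam(s); print(n,-R.T@t,K[0,0],s['cx'],s['cy'])
    cv2.imwrite('pics/%s0.png'%n,cv2.resize(cv2.cvtColor(im,cv2.COLOR_RGB2BGR),(800,600),interpolation=cv2.INTER_CUBIC)); 
    np.save(n+'0.npy',im)
o=env.observe(); print(o)
E
```

```text
scene [1139.99894614 -450.11544289  820.2634694 ] 401.2866920587632 255.42818470300062 192.89048928347336
top [ 345.52779926   16.39483589 1294.90499867] 367.8835157950757 252.27499579042612 192.25186175632948
{'t': 0.1, 'joint_positions': array([70.19995497, 33.02715744,  1.42261715, 82.38009062, -0.86206303,
       64.68896488, -3.23673657]), 'joint_vel': array([-0.03392098, -0.15684403, -0.07865044, -0.04304652, -0.01473334,
       -0.10549915, -0.07054357]), 'tau': array([ 6.02410742e-03, -7.67299676e+01,  2.25786299e+00, -2.86601418e+01,
        1.59366435e-02,  8.55266961e-03, -6.27329655e-05]), 'ee_pos': array([ 174.62239799, -651.6321671 ,  252.54593338]), 'orientation': array([-1.79914292e+02,  1.41572697e-03,  1.50007530e+01]), 'force': array([0.06109759, 0.40051244, 0.0573275 ]), 'moment': array([ 0.03383813, -0.02050878,  0.01507769]), 'gripper_force': 0.0, 'gripper_width': 85.33188091517887}
```

View pics/scene0.png

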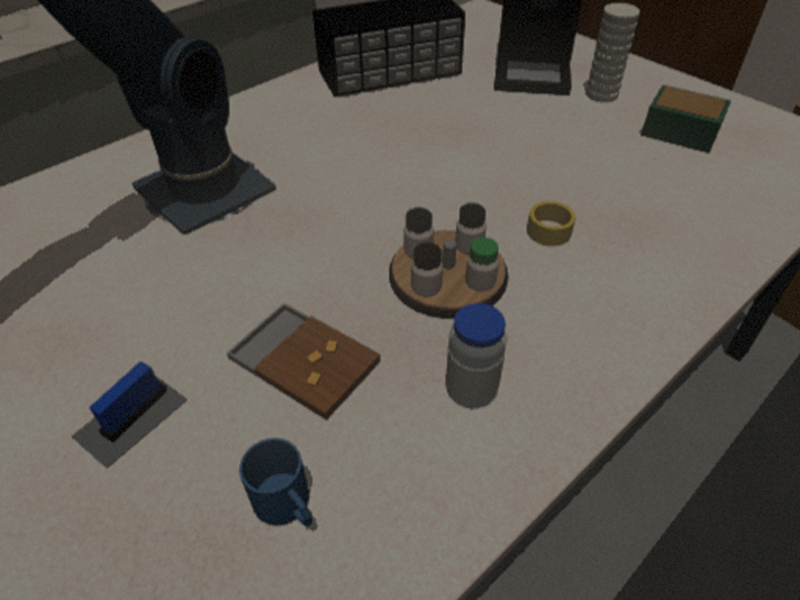

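View pics/top0.png

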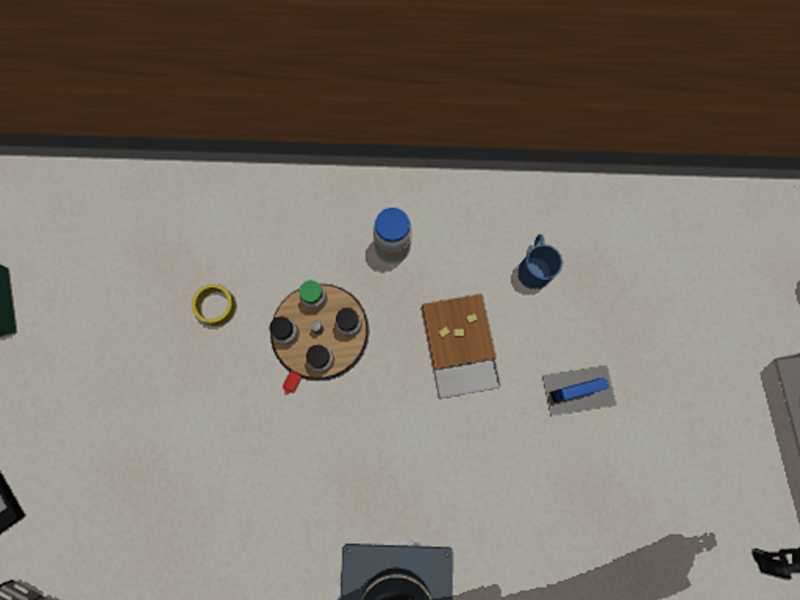

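The scene view shows scraper on mat (130,400), board (320,365) and carousel (448,270). In the top view the green lid is at (311,292), the pointer at (291,383), the bits near (458,327) and the mat at (580,390), in 800x600 pixels. Next I measure from native pixels.

```bash
cat > meas.py <<'E'
from h import *
def hsv(s): return cv2.cvtColor(s['image'],cv2.COLOR_RGB2HSV)
def blobs(m,roi,amin=4):
    x0,y0,x1,y1=roi; k=np.zeros(m.shape,np.uint8); k[y0:y1,x0:x1]=1
    n,l,st,c=cv2.connectedComponentsWithStats((m.astype(np.uint8)*k))
    return [(st[i,4],c[i],(l==i).astype(np.uint8)) for i in np.argsort(-st[:,4]) if i and st[i,4]>=amin]
def rect(s,mask,z):
    ys,xs=np.nonzero(mask); P=ray(s,np.c_[xs,ys],z)[:,:2].astype(np.float32)
    return cv2.minAreaRect(P)
E
python3 - <<'E'
from meas import *
s=snap('top'); h=hsv(s); H,S,V=[h[...,i].astype(int) for i in range(3)]
k=0.64
for nm,px in dict(mat=(595,405),slab=(450,350),trough=(468,380),bit=(459,332),counter=(520,420),blue=(590,388),green=(311,292),red=(291,383),blk=(283,329),disc=(340,355)).items():
    print(nm,h[int(px[1]*k),int(px[0]*k)])
E
```

```text
mat [ 30   7 112]
slab [ 14 147 123]
trough [ 15   7 152]
bit [ 28 103 166]
counter [ 22  17 165]
blue [109 173 150]
green [ 67 142 131]
red [  1 188 157]
blk [ 0  7 38]
disc [ 16 107 146]
```

```bash
cat > m1.py <<'E'
from meas import *
s=snap('top'); h=hsv(s); H,S,V=[h[...,i].astype(int) for i in range(3)]
def show(n,b,z):
    for a,c,m in b: r=rect(s,m,z); print(n,a,c.round(1),np.round(r[0],1),np.round(r[1],1),round(r[2],1))
mat=blobs((S<14)&(V<135)|((H>95)&(H<125)&(S>80))|(V<70),(340,225,400,275),100)
show('mat',mat[:1],3)
show('blue',blobs((H>95)&(H<125)&(S>100)&(V>100),(340,225,400,275),20)[:2],70)
slab=blobs((S>60)&(H<40),(262,182,325,242),100); show('slab',slab[:1],22)
show('bits',blobs((S>60)&(H>=21)&(H<40)&(V>130),(268,190,318,235),6),30)
# board whole incl trough
show('green',blobs((H>50)&(H<85)&(S>70),(170,175,240,250),20)[:1],112)
show('red',blobs(((H<6)|(H>174))&(S>120),(170,225,240,260),10)[:1],10)
show('blk',blobs((V<60)&(S<60),(165,175,240,245),30),112)
m=blobs((S>70)&(H<25)&(V>100),(165,175,240,245),100); show('disc',m[:1],20)
for nm,roi,mk in(('canister',(230,125,270,175),(H>95)&(H<125)&(S>100)),('mug',(325,145,365,190),(H>95)&(H<125)&(S>60)),('roll',(115,175,155,215),(S>100)&(H>18)&(H<35))):
    show(nm,blobs(mk,roi,20)[:1],0)
c=s['image'][:,:,::-1]; a=cv2.resize(c[175:280,165:265],(400,420),interpolation=cv2.INTER_NEAREST); b=cv2.resize(c[175:280,260:400][:, :],(400,300),interpolation=cv2.INTER_NEAREST)
q=np.zeros((420,800,3),np.uint8); q[:,:400]=a; q[:300,400:]=b; cv2.imwrite('pics/c1.png',q)
E
python3 m1.py
```

```text
mat 1024 [369.7 249.5] [ 451.1 -394.1] [ 89.2 150.6] 11.0
blue 207 [374.  248.4] [ 449.1 -385.5] [22.6 97.1] 16.7
slab 1704 [292.9 211.7] [ 572.8 -121.9] [150.6 141.1] 12.1
bits 27 [284.  211.8] [568.3 -90.1] [14.8 20.1] 46.0
bits 24 [293.5 212.5] [ 567.6 -123.3] [10.6 17.7] 1.8
bits 23 [301.5 203.1] [ 602.2 -151.1] [14.3 17.7] 1.8
green 162 [198.5 186.2] [632.  200.9] [45.9 44.6] 48.5
red 107 [186.3 244.1] [446.3 245.8] [28.4 48.5] 67.1
blk 172 [179.4 210. ] [549.6 257.6] [46.9 42.4] 4.1
blk 170 [203. 228.] [493.2 177.4] [46.9 42.8] 29.5
blk 164 [221.6 204.3] [573.9 121.7] [46.8 42.6] 2.7
blk 82 [218.3 234.3] [478.6 132.3] [ 41.2 155.1] 33.7
disc 1588 [204.6 213. ] [561.9 187.6] [204.  204.2] 12.9
canister 369 [250.5 143.2] [830.3  35.4] [78.9 78.3] 1.9
mug 592 [345.2 169.3] [ 740.  -318.6] [ 84.7 124.8] 59.4
roll 334 [136.  194.4] [620.7 439.7] [92.3 98.8] 1.9
```

View pics/c1.png

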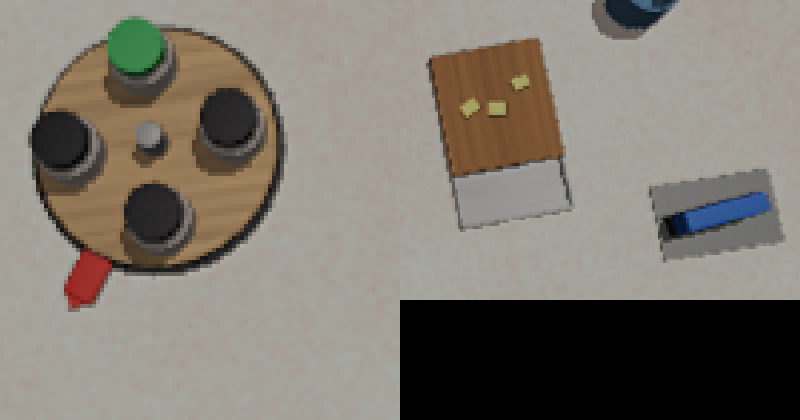

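The crop shows the green jar at the top of the carousel (135,45), the red pointer lower left (88,280), three bits on the slab, and the scraper on its mat slightly off-centre. I have world poses for all of them, so I start by turning the tool.

Call:
servo_tool(steps=[{"dp": [0,0,0],"turn": [0,0,-0.178],"jaw": 1},{"dp": [0,0,0],"turn": [0,0,-0.178],"jaw": 1},{"dp": [0,0,0],"turn": [0,0,-0.178],"jaw": 1},{"dp": [0,0,0],"turn": [0,0,-0.178],"jaw": 1},{"dp": [0,0,0],"turn": [0,0,-0.178],"jaw": 1},{"dp": [0,0,0],"turn": [0,0,-0.178],"jaw": 1},{"dp": [0,0,0],"turn": [0,0,-0.178],"jaw": 1},{"dp": [0,0,0],"turn": [0,0,-0.178],"jaw": 1},{"dp": [0,0,0],"turn": [0,0,-0.178],"jaw": 1},{"dp": [0,0,0],"turn": [0,0,0],"jaw": 1}])

```text
t: 1.45
ee_pos: [174.4, -652.0, 253.0]
orientation: [180.0, -0.0, 106.7]
force: [0.8, 0.1, -0.1]
gripper_width: 85.3
gripper_force: 0.0
```

```bash
cat > go.py <<'E'
# python3 go.py x y z yaw : remaining shift in the tool's axes (m) and turn about tool z (rad)
import sys; from h import *
from scipy.spatial.transform import Rotation as Rn
o=env.observe(); R=Rn.from_euler('xyz',o['orientation'],degrees=True)
x,y,z,w=map(float,sys.argv[1:5]); print('t',round(o['t'],2),'at',o['ee_pos'].round(1),o['orientation'].round(1),'w',round(o['gripper_width'],1),'J',o['joint_positions'].round(0))
G=Rn.from_euler('xyz',[180,0,w],degrees=True)
print('dp now',((R.inv().apply(np.array([x,y,z])-o['ee_pos']))/1000).round(4),'turn',(R.inv()*G).as_rotvec().round(3),'dp after turn',(G.inv().apply(np.array([x,y,z])-o['ee_pos'])/1000).round(4))
E
python3 go.py 449 -385.5 130 106.7
python3 - <<'E'
from meas import *
s=snap('scene'); h=hsv(s); H,S,V=[h[...,i].astype(int) for i in range(3)]
# blue top face brightest blue
b=blobs((H>95)&(H<125)&(S>150),(50,225,110,285),20)
for a,c,m in b[:2]: print(a,c, [tuple(h[int(y),int(x)]) for x,y in [(c[0],c[1]-6),(c[0],c[1]),(c[0],c[1]+6)]])
t=blobs((H>95)&(H<125)&(S>150)&(V>np.percentile(V[b[0][2]>0],60)),(50,225,110,285),20)[0][2]
print('top candidates',rect(s,t,70)); print(proj(s,[[449,-385.5,70]]))
# pointer
s=snap('top'); h=hsv(s); H,S,V=[h[...,i].astype(int) for i in range(3)]
m=blobs(((H<6)|(H>174))&(S>120),(170,225,240,260),10)[0][2]; ys,xs=np.nonzero(m)
for z in(8,14):
    P=ray(s,np.c_[xs,ys],z)[:,:2]-[562.2,189.2]; r=np.hypot(*P.T); a=np.degrees(np.arctan2(P[:,1],P[:,0]))
    mu,ev=cv2.PCACompute(P.astype(np.float32),None); print(z,'dir mean',a.mean(),'rmin/max',r.min(),r.max(),'pca',np.degrees(np.arctan2(*ev[0][::-1])))
    for lo in range(105,165,10):
        k=(r>=lo)&(r<lo+10)
        if k.any(): print(lo,k.sum(),a[k].min().round(1),a[k].mean().round(1),a[k].max().round(1))
E
```

```text
t 1.45 at [ 174.4 -652.   253. ] [180.   -0.  106.7] w 85.3 J [ 84.  34. -23.  82.  14.  67.  76.]
dp now [0.1762 0.3396 0.1232] turn [ 0.    -0.001  0.   ] dp after turn [0.1763 0.3396 0.123 ]
694 [ 76.30691643 255.49711816] [(np.uint8(113), np.uint8(174), np.uint8(97)), (np.uint8(112), np.uint8(180), np.uint8(41)), (np.uint8(113), np.uint8(136), np.uint8(45))]
top candidates ((451.2902526855469, -386.76263427734375), (19.108572006225586, 95.0472640991211), 16.161376953125)
[[ 76.85004402 246.34168457]]
8 dir mean 153.37428493377473 rmin/max 104.5555068222789 153.2739095471634 pca -22.962406
105 23 144.8 153.1 160.5
115 25 146.7 153.3 159.6
125 23 147.3 153.1 159.3
135 24 148.3 153.9 159.2
145 12 149.1 153.6 157.2
14 dir mean 153.90739734594834 rmin/max 104.67921433685267 153.12420781357218 pca -22.962402
105 24 145.5 153.4 161.1
115 24 147.3 154.1 160.2
125 23 147.8 153.6 159.8
135 25 148.8 154.1 159.6
145 11 151.5 154.4 157.7
```

Call:
servo_tool(steps=[{"dp": [0.0175,0.034,0.012],"turn": [0,0,0],"jaw": 1},{"dp": [0.0175,0.034,0.012],"turn": [0,0,0],"jaw": 1},{"dp": [0.0175,0.034,0.012],"turn": [0,0,0],"jaw": 1},{"dp": [0.0175,0.034,0.012],"turn": [0,0,0],"jaw": 1},{"dp": [0.0175,0.034,0.012],"turn": [0,0,0],"jaw": 1},{"dp": [0.0175,0.034,0.012],"turn": [0,0,0],"jaw": 1},{"dp": [0.0175,0.034,0.012],"turn": [0,0,0],"jaw": 1},{"dp": [0.0175,0.034,0.012],"turn": [0,0,0],"jaw": 1},{"dp": [0.0175,0.034,0.012],"turn": [0,0,0],"jaw": 1},{"dp": [0.0175,0.034,0.012],"turn": [0,0,0],"jaw": 1},{"dp": [0,0,0],"turn": [0,0,0],"jaw": 1}])

```text
t: 2.92
ee_pos: [452.3, -382.8, 132.7]
orientation: [179.9, -0.1, 106.9]
force: [0.6, -0.5, 0.2]
gripper_width: 85.5
gripper_force: 0.0
```

```bash
python3 go.py 450 -386 61 106.5
```

```text
t 2.92 at [ 452.3 -382.8  132.7] [ 1.799e+02 -1.000e-01  1.069e+02] w 85.5 J [ 50.  34. -22. 103.  17.  46.  37.]
dp now [-0.0025 -0.0032  0.0717] turn [ 0.001 -0.002  0.007] dp after turn [-0.0024 -0.0031  0.0717]
```

Call:
servo_tool(steps=[{"dp": [-0.001,-0.001,0.018],"turn": [0,0,0.003],"jaw": 1},{"dp": [0,-0.001,0.018],"turn": [0,0,0.003],"jaw": 1},{"dp": [0,0,0.018],"turn": [0,0,0],"jaw": 1},{"dp": [0,0,0.017],"turn": [0,0,0],"jaw": 1},{"dp": [0,0,0],"turn": [0,0,0],"jaw": 1},{"dp": [0,0,0],"turn": [0,0,0],"jaw": -1},{"dp": [0,0,0],"turn": [0,0,0],"jaw": -1},{"dp": [0,0,0],"turn": [0,0,0],"jaw": -1},{"dp": [0,0,0],"turn": [0,0,0],"jaw": -1},{"dp": [0,0,0],"turn": [0,0,0],"jaw": -1},{"dp": [0,0,0],"turn": [0,0,0],"jaw": -1},{"dp": [0,0,0],"turn": [0,0,0],"jaw": -1}], squeeze=50)

```text
t: 4.42
ee_pos: [448.4, -387.9, 62.8]
orientation: [180.0, 0.0, 106.5]
force: [-0.7, 0.1, 5.4]
gripper_width: 22.9
gripper_force: 55.1
```

```bash
python3 go.py 450 -386 61 106.5
```

```text
t 4.42 at [ 448.4 -387.9   62.8] [180.    0.  106.5] w 22.9 J [ 48.  40. -19. 106.  20.  37.  34.]
dp now [0.0014 0.0021 0.0018] turn [ 0.001  0.001 -0.001] dp after turn [0.0014 0.0021 0.0018]
```

Call:
servo_tool(steps=[{"dp": [0,0,-0.015],"turn": [0,0,0],"jaw": -1},{"dp": [0,0,-0.025],"turn": [0,0,0],"jaw": -1},{"dp": [0,0,-0.03],"turn": [0,0,0],"jaw": -1},{"dp": [0,0,0],"turn": [0,0,0.077],"jaw": -1},{"dp": [0,0,0],"turn": [0,0,0],"jaw": -1}])

```text
t: 5.05
ee_pos: [447.9, -387.8, 133.1]
orientation: [180.0, 0.0, 102.0]
force: [-0.6, -0.4, -1.8]
gripper_width: 23.2
gripper_force: 54.2
```

```bash
python3 go.py 626.8 -111.4 130 102.1
```

```text
t 5.05 at [ 447.9 -387.8  133.1] [180.   0. 102.] w 23.2 J [ 49.  34. -20. 103.  16.  46.  33.]
dp now [0.233  0.2326 0.003 ] turn [ 0.     0.    -0.001] dp after turn [0.2328 0.2329 0.0031]
```

Call:
servo_tool(steps=[{"dp": [0.015,0.015,0],"turn": [0,0,0],"jaw": -1},{"dp": [0.026,0.026,0],"turn": [0,0,0],"jaw": -1},{"dp": [0.026,0.026,0],"turn": [0,0,0],"jaw": -1},{"dp": [0.026,0.026,0],"turn": [0,0,0],"jaw": -1},{"dp": [0.026,0.026,0],"turn": [0,0,0],"jaw": -1},{"dp": [0.026,0.026,0],"turn": [0,0,0],"jaw": -1},{"dp": [0.026,0.026,0],"turn": [0,0,0],"jaw": -1},{"dp": [0.026,0.026,0],"turn": [0,0,0],"jaw": -1},{"dp": [0.022,0.022,0],"turn": [0,0,0],"jaw": -1},{"dp": [0.014,0.014,0],"turn": [0,0,0],"jaw": -1},{"dp": [0,0,0],"turn": [0,0,0],"jaw": -1},{"dp": [0,0,0],"turn": [0,0,0],"jaw": -1}])

```text
t: 6.55
ee_pos: [626.5, -112.6, 132.0]
orientation: [-179.9, 0.0, 102.0]
force: [0.7, -0.8, -1.3]
gripper_width: 23.4
gripper_force: 54.0
```

```bash
python3 go.py 626.8 -111.4 84 102.1; python3 - <<'E'
from meas import *
s=snap('scene','s2.png'); c=s['image'][150:290,100:300,::-1]; cv2.imwrite('pics/s2.png',cv2.resize(c,(800,560),interpolation=cv2.INTER_CUBIC))
E
```

```text
t 6.55 at [ 626.5 -112.6  132. ] [-179.9    0.   102. ] w 23.4 J [ 17.  37. -19.  96.  15.  49.   4.]
dp now [0.0012 0.0006 0.048 ] turn [-0.001  0.001 -0.002] dp after turn [0.0012 0.0005 0.048 ]
```

View pics/s2.png

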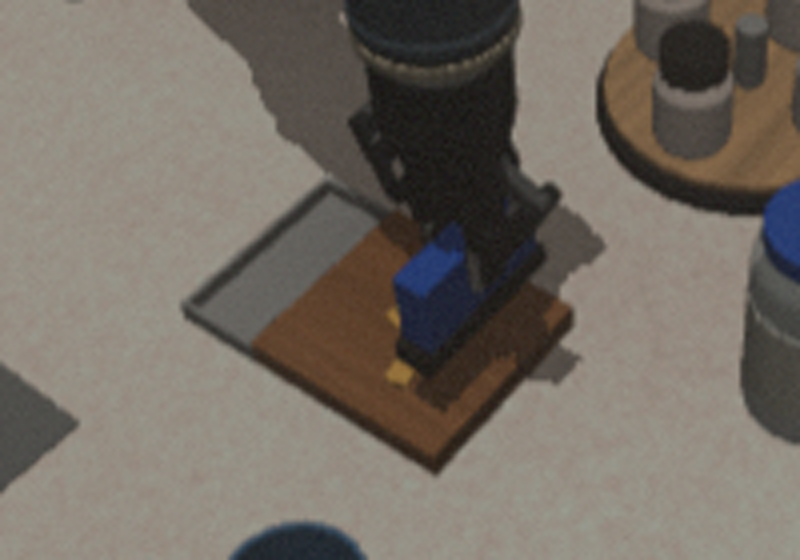

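The picture shows the scraper held level over the slab, beyond the visible bits, at about (470,310). Now I lower it and check.

Call:
servo_tool(steps=[{"dp": [0.001,0.001,0.016],"turn": [0,0,0],"jaw": -1},{"dp": [0,0,0.016],"turn": [0,0,0],"jaw": -1},{"dp": [0,0,0.01],"turn": [0,0,0],"jaw": -1},{"dp": [0,0,0.005],"turn": [0,0,0],"jaw": -1},{"dp": [0,0,0],"turn": [0,0,0],"jaw": -1},{"dp": [0,0,0],"turn": [0,0,0],"jaw": -1}])

```text
t: 7.35
ee_pos: [628.4, -110.1, 85.7]
orientation: [180.0, 0.0, 102.0]
force: [-0.7, 0.4, -2.1]
gripper_width: 23.0
gripper_force: 54.1
```

```bash
python3 go.py 490.7 -140.9 83.5 102.1; python3 go.py 490.7 -140.9 83.5 102.1|head -1
```

```text
t 7.35 at [ 628.4 -110.1   85.7] [180.   0. 102.] w 23.0 J [ 17.  41. -18.  98.  17.  44.   3.]
dp now [-0.0014 -0.1411  0.0021] turn [ 0.001  0.    -0.001] dp after turn [-0.0013 -0.1411  0.0022]
t 7.35 at [ 628.4 -110.1   85.7] [180.   0. 102.] w 23.0 J [ 17.  41. -18.  98.  17.  44.   3.]
```

Call:
servo_tool(steps=[{"dp": [0,-0.004,0.0018],"turn": [0,0,0],"jaw": -1},{"dp": [0,-0.007,0],"turn": [0,0,0],"jaw": -1},{"dp": [0,-0.007,0],"turn": [0,0,0],"jaw": -1},{"dp": [0,-0.007,0],"turn": [0,0,0],"jaw": -1},{"dp": [0,-0.007,0],"turn": [0,0,0],"jaw": -1},{"dp": [0,-0.007,0],"turn": [0,0,0],"jaw": -1},{"dp": [0,-0.007,0],"turn": [0,0,0],"jaw": -1},{"dp": [0,-0.007,0],"turn": [0,0,0],"jaw": -1},{"dp": [0,-0.007,0],"turn": [0,0,0],"jaw": -1},{"dp": [0,-0.007,0],"turn": [0,0,0],"jaw": -1}])

```text
t: 8.6
ee_pos: [562.2, -124.2, 83.5]
orientation: [180.0, -0.0, 102.0]
force: [0.7, 0.1, -1.3]
gripper_width: 23.0
gripper_force: 54.2
```

```bash
python3 go.py 490.7 -140.9 83.5 102.1; python3 - <<'E'
from meas import *
s=snap('scene'); c=s['image'][150:290,100:300,::-1]; cv2.imwrite('pics/s3.png',cv2.resize(c,(800,560),interpolation=cv2.INTER_CUBIC))
E
```

```text
t 8.6 at [ 562.2 -124.2   83.5] [180.  -0. 102.] w 23.0 J [ 19.  37. -18. 108.  17.  38.   3.]
dp now [-0.0014 -0.0734  0.    ] turn [ 0.    -0.    -0.001] dp after turn [-0.0013 -0.0734  0.    ]
```

View pics/s3.png

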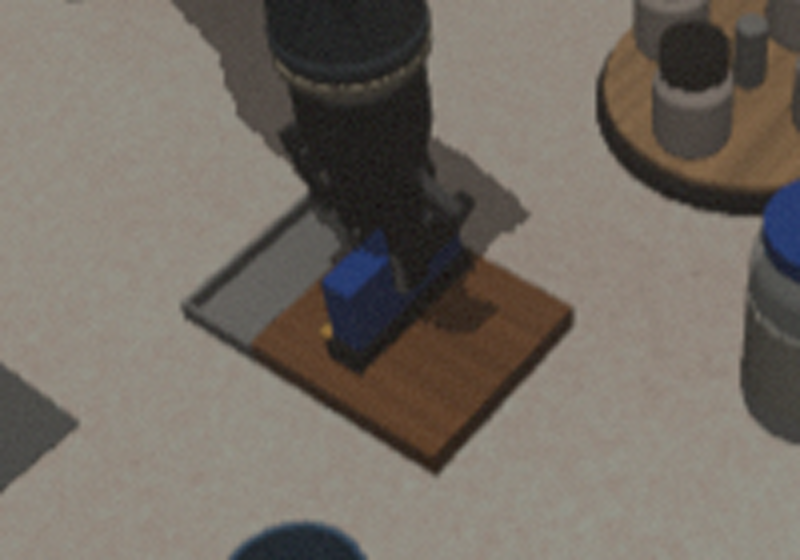

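The bits are all ahead of the block (one shows at (328,330)) and none is left behind on the slab. I continue the sweep.

Call:
servo_tool(steps=[{"dp": [0,-0.007,0],"turn": [0,0,0],"jaw": -1},{"dp": [0,-0.007,0],"turn": [0,0,0],"jaw": -1},{"dp": [0,-0.007,0],"turn": [0,0,0],"jaw": -1},{"dp": [0,-0.007,0],"turn": [0,0,0],"jaw": -1},{"dp": [0,-0.007,0],"turn": [0,0,0],"jaw": -1},{"dp": [0,-0.007,0],"turn": [0,0,0],"jaw": -1},{"dp": [0,-0.007,0],"turn": [0,0,0],"jaw": -1},{"dp": [0,-0.007,0],"turn": [0,0,0],"jaw": -1},{"dp": [0,-0.007,0],"turn": [0,0,0],"jaw": -1},{"dp": [0,-0.007,0],"turn": [0,0,0],"jaw": -1},{"dp": [0,0,0],"turn": [0,0,0],"jaw": -1},{"dp": [0,0,0],"turn": [0,0,0],"jaw": -1}])

```text
t: 10.15
ee_pos: [494.4, -138.7, 83.6]
orientation: [180.0, 0.0, 102.0]
force: [-0.1, -0.6, -1.9]
gripper_width: 23.3
gripper_force: 54.2
```

Call:
servo_tool(steps=[{"dp": [0,0,-0.02],"turn": [0,0,0],"jaw": -1},{"dp": [0,0,-0.03],"turn": [0,0,0],"jaw": -1},{"dp": [0,0.03,-0.02],"turn": [0,0,0],"jaw": -1},{"dp": [0,0.05,0],"turn": [0,0,0],"jaw": -1},{"dp": [0,0.05,0],"turn": [0,0,0],"jaw": -1},{"dp": [0,0,0],"turn": [0,0,0],"jaw": -1}])

```text
t: 10.9
ee_pos: [624.8, -109.3, 153.2]
orientation: [179.8, -0.1, 102.2]
force: [-0.9, 1.3, -2.4]
gripper_width: 23.6
gripper_force: 54.3
```

```bash
python3 go.py 451 -394 63 101; python3 - <<'E'
from meas import *
q=np.zeros((420,800,3),np.uint8)
s=snap('top'); q[:,400:]=cv2.resize(s['image'][180:264,260:340,::-1],(400,420),interpolation=cv2.INTER_CUBIC)
h=hsv(s);H,S,V=[h[...,i].astype(int) for i in range(3)]
for a,c,m in blobs((S>60)&(H>=21)&(H<40)&(V>110),(262,185,325,262),5):
    P=ray(s,[c],9)[0][:2]-[572.8,-121.9]; t=np.radians(12.1); print(a,c,P[0]*np.cos(t)+P[1]*np.sin(t),-P[0]*np.sin(t)+P[1]*np.cos(t))
s=snap('scene'); q[:,:400]=cv2.resize(s['image'][180:275,135:225,::-1],(400,420),interpolation=cv2.INTER_CUBIC)
cv2.imwrite('pics/c4.png',q)
E
```

```text
t 10.9 at [ 624.8 -109.3  153.2] [ 1.798e+02 -1.000e-01  1.022e+02] w 23.6 J [ 18.  36. -20.  96.  15.  51.   4.]
dp now [-0.2418 -0.2302  0.0892] turn [ 0.003 -0.001  0.021] dp after turn [-0.2463 -0.2249  0.0902]
28 [307.53571429 237.21428571] -96.58346682271664 -33.72478822329474
27 [287.62962963 241.03703704] -97.21634620235625 37.29237866477139
26 [298.53846154 238.84615385] -96.5434541155069 -1.65188215107624
```

View pics/c4.png

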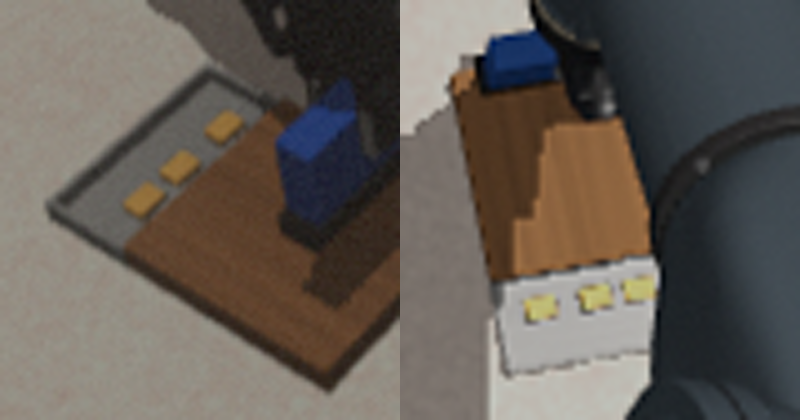

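All three bits lie in the trough at board x about -97. I return the scraper to the mat.

Call:
servo_tool(steps=[{"dp": [-0.015,-0.014,0],"turn": [0,0,0.02],"jaw": -1},{"dp": [-0.027,-0.025,0],"turn": [0,0,0],"jaw": -1},{"dp": [-0.027,-0.025,0],"turn": [0,0,0],"jaw": -1},{"dp": [-0.027,-0.025,0],"turn": [0,0,0],"jaw": -1},{"dp": [-0.027,-0.025,0],"turn": [0,0,0],"jaw": -1},{"dp": [-0.027,-0.025,0],"turn": [0,0,0],"jaw": -1},{"dp": [-0.027,-0.025,0],"turn": [0,0,0],"jaw": -1},{"dp": [-0.027,-0.025,0.005],"turn": [0,0,0],"jaw": -1},{"dp": [-0.027,-0.022,0.01],"turn": [0,0,0],"jaw": -1},{"dp": [-0.015,-0.014,0.015],"turn": [0,0,0],"jaw": -1},{"dp": [0,0,0.015],"turn": [0,0,0],"jaw": -1},{"dp": [0,0,0],"turn": [0,0,0],"jaw": -1}])

```text
t: 12.5
ee_pos: [446.8, -394.2, 107.1]
orientation: [-179.9, -0.2, 100.9]
force: [-0.1, 0.1, -1.7]
gripper_width: 23.5
gripper_force: 54.2
```

```bash
python3 go.py 451 -394 64 101
```

```text
t 12.5 at [ 446.8 -394.2  107.1] [-179.9   -0.2  100.9] w 23.5 J [ 49.  36. -19. 104.  17.  43.  32.]
dp now [-0.0007  0.0042  0.0431] turn [-0.001 -0.003 -0.001] dp after turn [-0.0006  0.0042  0.0431]
```

Call:
servo_tool(steps=[{"dp": [0,0.003,0.015],"turn": [0,0,0],"jaw": -1},{"dp": [0,0,0.015],"turn": [0,0,0],"jaw": -1},{"dp": [0,0,0.008],"turn": [0,0,0],"jaw": -1},{"dp": [0,0,0.003],"turn": [0,0,0],"jaw": -1},{"dp": [0,0,0],"turn": [0,0,0],"jaw": -1},{"dp": [0,0,0.002],"turn": [0,0,0],"jaw": -1},{"dp": [0,0,0],"turn": [0,0,0],"jaw": -1}])

```text
t: 13.38
ee_pos: [450.1, -395.4, 65.7]
orientation: [180.0, 0.0, 100.9]
force: [1.3, 0.3, -2.0]
gripper_width: 23.0
gripper_force: 54.3
```

```bash
python3 go.py 451 -394 62.8 101
```

```text
t 13.38 at [ 450.1 -395.4   65.7] [180.    0.  100.9] w 23.0 J [ 48.  40. -18. 105.  18.  38.  30.]
dp now [0.0012 0.0012 0.0029] turn [ 0.     0.    -0.002] dp after turn [0.0012 0.0012 0.0029]
```

Lower onto the mat, then open slowly.

Call:
servo_tool(steps=[{"dp": [0,0,0.0015],"turn": [0,0,0],"jaw": -1},{"dp": [0,0,0.0015],"turn": [0,0,0],"jaw": -1},{"dp": [0,0,0],"turn": [0,0,0],"jaw": -1},{"dp": [0,0,0],"turn": [0,0,0],"jaw": -0.3},{"dp": [0,0,0],"turn": [0,0,0],"jaw": 0},{"dp": [0,0,0],"turn": [0,0,0],"jaw": 0.5},{"dp": [0,0,0],"turn": [0,0,0],"jaw": 1},{"dp": [0,0,0],"turn": [0,0,0],"jaw": 1},{"dp": [0,0,0],"turn": [0,0,0],"jaw": 1},{"dp": [0,0,0],"turn": [0,0,0],"jaw": 1}])

```text
t: 14.62
ee_pos: [450.1, -395.3, 62.5]
orientation: [180.0, -0.0, 100.9]
force: [-0.2, 0.1, -0.5]
gripper_width: 85.2
gripper_force: 0.0
```

Call:
servo_tool(steps=[{"dp": [0,0,-0.02],"turn": [0,0,0],"jaw": 1},{"dp": [0,0,-0.04],"turn": [0,0,0],"jaw": 1},{"dp": [0,0,-0.05],"turn": [0,0,0],"jaw": 1},{"dp": [0,0,-0.03],"turn": [0,0,0],"jaw": 1},{"dp": [0,0,0],"turn": [0,0,0],"jaw": 1}])

```text
t: 15.25
ee_pos: [451.1, -396.0, 205.1]
orientation: [179.8, 0.2, 100.9]
force: [0.3, -0.4, 0.1]
gripper_width: 85.2
gripper_force: 0.0
```

```bash
python3 go.py 631.2 201.2 200 20;  python3 - <<'E'
from meas import *
s=snap('scene'); c=s['image'][140:300,40:240,::-1]; cv2.imwrite('pics/s5.png',cv2.resize(c,(800,600),interpolation=cv2.INTER_CUBIC))
E
```

```text
t 15.25 at [ 451.1 -396.   205.1] [179.8   0.2 100.9] w 85.2 J [ 51.  30. -22.  98.  13.  55.  35.]
dp now [0.5525 0.2895 0.004 ] turn [5.000e-03 1.000e-03 1.412e+00] dp after turn [ 0.3735 -0.4996  0.0051]
```

View pics/s5.png

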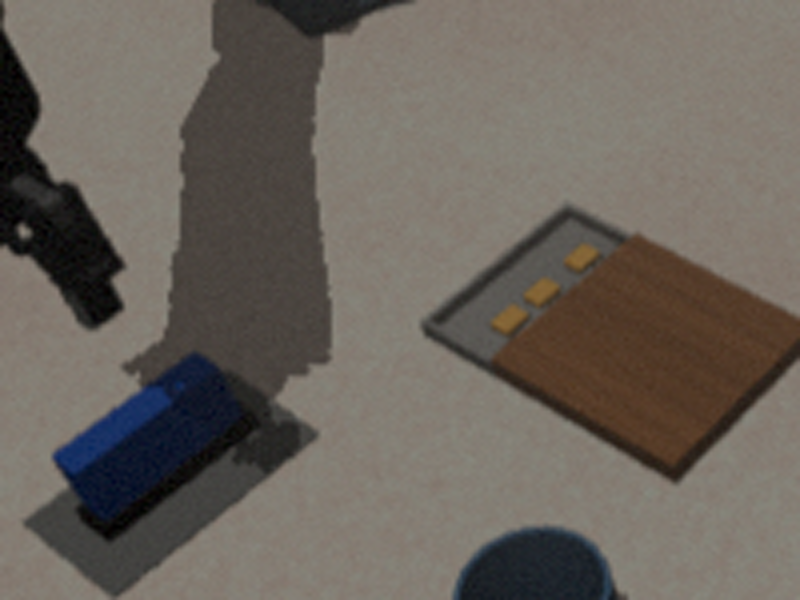

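The scraper stands upright on the mat, centred at about (160,440), and the bits are still in the trough. Next is the carousel.

Call:
servo_tool(steps=[{"dp": [0.028,0.015,0],"turn": [0,0,0],"jaw": 1},{"dp": [0.048,0.025,0],"turn": [0,0,0],"jaw": 1},{"dp": [0.052,0.027,0],"turn": [0,0,0],"jaw": 1},{"dp": [0.052,0.027,0],"turn": [0,0,0],"jaw": 1},{"dp": [0.052,0.027,0],"turn": [0,0,0],"jaw": 1},{"dp": [0.052,0.027,0],"turn": [0,0,0],"jaw": 1},{"dp": [0.052,0.027,0],"turn": [0,0,0],"jaw": 1},{"dp": [0.052,0.027,0],"turn": [0,0,0],"jaw": 1},{"dp": [0.052,0.027,0],"turn": [0,0,0],"jaw": 1},{"dp": [0.052,0.027,0],"turn": [0,0,0],"jaw": 1},{"dp": [0.042,0.022,0],"turn": [0,0,0],"jaw": 1},{"dp": [0.018,0.0115,0],"turn": [0,0,0],"jaw": 1}])

```text
t: 16.8
ee_pos: [629.3, 205.2, 200.7]
orientation: [-179.9, -0.1, 101.1]
force: [0.2, 0.7, 0.4]
gripper_width: 85.3
gripper_force: 0.0
```

Call:
servo_tool(steps=[{"dp": [0,0,0],"turn": [0,0,0.1765],"jaw": 1},{"dp": [0,0,0],"turn": [0,0,0.1765],"jaw": 1},{"dp": [0,0,0],"turn": [0,0,0.1765],"jaw": 1},{"dp": [0,0,0],"turn": [0,0,0.1765],"jaw": 1},{"dp": [0,0,0],"turn": [0,0,0.1765],"jaw": 1},{"dp": [0,0,0],"turn": [0,0,0.1765],"jaw": 1},{"dp": [0,0,0],"turn": [0,0,0.1765],"jaw": 1},{"dp": [0,0,0],"turn": [0,0,0.1765],"jaw": 1},{"dp": [0,0,0],"turn": [0,0,0],"jaw": 1}])

```text
t: 17.92
ee_pos: [629.5, 201.3, 201.1]
orientation: [180.0, 0.1, 20.1]
force: [-0.4, 0.7, -0.5]
gripper_width: 85.3
gripper_force: 0.0
```

```bash
python3 go.py 631.2 201.2 106 20
```

```text
t 17.93 at [629.5 201.3 201.1] [1.80e+02 1.00e-01 2.01e+01] w 85.3 J [-21.  34.  -1.  88.   1.  57. -92.]
dp now [0.0018 0.0006 0.095 ] turn [0.001 0.002 0.001] dp after turn [0.0015 0.0007 0.0951]
```

Call:
servo_tool(steps=[{"dp": [0.0015,0,0.025],"turn": [0,0,0],"jaw": 1},{"dp": [0,0,0.03],"turn": [0,0,0],"jaw": 1},{"dp": [0,0,0.025],"turn": [0,0,0],"jaw": 1},{"dp": [0,0,0.016],"turn": [0,0,0],"jaw": 1},{"dp": [0,0,0],"turn": [0,0,0],"jaw": 1},{"dp": [0,0,0],"turn": [0,0,0],"jaw": -1},{"dp": [0,0,0],"turn": [0,0,0],"jaw": -1},{"dp": [0,0,0],"turn": [0,0,0],"jaw": -1},{"dp": [0,0,0],"turn": [0,0,0],"jaw": -1},{"dp": [0,0,0],"turn": [0,0,0],"jaw": -1}], squeeze=30)

```text
t: 19.18
ee_pos: [632.1, 202.0, 107.7]
orientation: [180.0, -0.1, 20.0]
force: [-0.6, -0.7, 6.4]
gripper_width: 47.2
gripper_force: 30.5
```

```bash
python3 - <<'E'
from h import *
o=env.observe(); p=o['ee_pos'][:2]; print(o['ee_pos'],o['orientation'],o['gripper_width'],o['force'],o['joint_positions'].round(0))
c=np.array([562.2,189.2]); d=p-c; r=np.hypot(*d); a=np.degrees(np.arctan2(d[1],d[0])); print(r,a)
# circular orbit: per-row chord in tool frame, mid-step
from math import *
psi=o['orientation'][2]; tot=154.3-a; n=24; st=tot/n
a0=radians(a); a1=radians(a+st); dw=70*np.array([cos(a1)-cos(a0),sin(a1)-sin(a0)])
w=radians(psi); tx=np.array([cos(w),sin(w)]); ty=np.array([sin(w),-cos(w)])
print('n',n,'step deg',st,'turn',-radians(st),'dp',dw@tx,dw@ty)
E
```

```text
[632.12085237 202.02097489 107.71816143] [ 1.79993511e+02 -1.05294941e-01  1.99909191e+01] 47.21950006491952 [-0.63351206 -0.70633992  6.41457666] [-21.  40.  -1.  93.   1.  46. -93.]
71.08658799768736 10.390563860710891
n 24 step deg 5.996226505803713 turn -0.10465389522162967 dp 0.8419038704323143 -7.273869596633848
```

Call:
servo_tool(steps=[{"dp": [0.0008,-0.0073,0],"turn": [0,0,-0.1047],"jaw": -1},{"dp": [0.0008,-0.0073,0],"turn": [0,0,-0.1047],"jaw": -1},{"dp": [0.0008,-0.0073,0],"turn": [0,0,-0.1047],"jaw": -1},{"dp": [0.0008,-0.0073,0],"turn": [0,0,-0.1047],"jaw": -1},{"dp": [0.0008,-0.0073,0],"turn": [0,0,-0.1047],"jaw": -1},{"dp": [0,0,0],"turn": [0,0,0],"jaw": -1}])

```text
t: 19.92
ee_pos: [617.4, 234.2, 107.7]
orientation: [179.9, -0.1, 50.0]
force: [4.3, -2.3, 4.2]
gripper_width: 47.4
gripper_force: 30.6
```

```bash
cat > orb.py <<'E'
from h import *
o=env.observe(); p=o['ee_pos'][:2]; d=p-np.array([562.2,189.2]); print(p,o['orientation'],o['force'].round(1),'grip',o['gripper_force'],'r',np.hypot(*d),'a',np.degrees(np.arctan2(d[1],d[0])),o['joint_positions'].round(0))
E
python3 orb.py
```

```text
[617.36833004 234.21630165] [ 1.79850726e+02 -1.37761003e-01  5.00063097e+01] [ 4.3 -2.3  4.2] grip 30.621836185455322 r 71.20401711949958 a 39.213786982626054 [-19.  40.  -9.  94.   8.  47. -72.]
```

Call:
servo_tool(steps=[{"dp": [0.0008,-0.0073,0],"turn": [0,0,-0.1047],"jaw": -1},{"dp": [0.0008,-0.0073,0],"turn": [0,0,-0.1047],"jaw": -1},{"dp": [0.0008,-0.0073,0],"turn": [0,0,-0.1047],"jaw": -1},{"dp": [0.0008,-0.0073,0],"turn": [0,0,-0.1047],"jaw": -1},{"dp": [0.0008,-0.0073,0],"turn": [0,0,-0.1047],"jaw": -1},{"dp": [0.0008,-0.0073,0],"turn": [0,0,-0.1047],"jaw": -1},{"dp": [0.0008,-0.0073,0],"turn": [0,0,-0.1047],"jaw": -1},{"dp": [0.0008,-0.0073,0],"turn": [0,0,-0.1047],"jaw": -1},{"dp": [0.0008,-0.0073,0],"turn": [0,0,-0.1047],"jaw": -1},{"dp": [0.0008,-0.0073,0],"turn": [0,0,-0.1047],"jaw": -1},{"dp": [0,0,0],"turn": [0,0,0],"jaw": -1}])

```text
t: 21.3
ee_pos: [552.1, 258.1, 107.6]
orientation: [179.7, -0.0, 110.0]
force: [8.9, 1.1, 1.2]
gripper_width: 46.9
gripper_force: 32.0
```

```bash
python3 orb.py
```

```text
[552.06415273 258.09624486] [ 1.79687074e+02 -2.69873084e-03  1.09991139e+02] [8.9 1.1 1.2] grip 32.018340826034546 r 69.63783422883587 a 98.36918007065893 [-13.  38. -26. 102.  23.  45. -31.]
```

Call:
servo_tool(steps=[{"dp": [0.0008,-0.0073,0],"turn": [0,0,-0.1047],"jaw": -1},{"dp": [0.0008,-0.0073,0],"turn": [0,0,-0.1047],"jaw": -1},{"dp": [0.0008,-0.0073,0],"turn": [0,0,-0.1047],"jaw": -1},{"dp": [0.0008,-0.0073,0],"turn": [0,0,-0.1047],"jaw": -1},{"dp": [0.0008,-0.0073,0],"turn": [0,0,-0.1047],"jaw": -1},{"dp": [0.0008,-0.0073,0],"turn": [0,0,-0.1047],"jaw": -1},{"dp": [0.0008,-0.0073,0],"turn": [0,0,-0.1047],"jaw": -1},{"dp": [0.0008,-0.0073,0],"turn": [0,0,-0.1047],"jaw": -1},{"dp": [0.0008,-0.0073,0],"turn": [0,0,-0.1047],"jaw": -1},{"dp": [0,0,0],"turn": [0,0,0],"jaw": -1},{"dp": [0,0,0],"turn": [0,0,0],"jaw": -1},{"dp": [0,0,0],"turn": [0,0,0],"jaw": -1}])

```text
t: 22.8
ee_pos: [502.2, 219.3, 107.6]
orientation: [179.8, 0.3, 163.8]
force: [9.8, -0.0, 0.9]
gripper_width: 46.8
gripper_force: 32.1
```

```bash
python3 orb.py; python3 - <<'E'
from meas import *
q=np.zeros((420,800,3),np.uint8)
s=snap('top'); q[:,400:]=cv2.resize(s['image'][175:280,165:265,::-1],(400,420),interpolation=cv2.INTER_CUBIC)
h=hsv(s);H,S,V=[h[...,i].astype(int) for i in range(3)]
for n,b in(('blk',blobs((V<60)&(S<60),(165,170,240,250),30)),('green',blobs((H>50)&(H<85)&(S>70),(165,175,240,250),5))):
    for a,c,m in b:
        P=ray(s,[c],112)[0][:2]; d=P-[562.2,189.2]; print(n,a,P.round(1),np.hypot(*d).round(1),np.degrees(np.arctan2(d[1],d[0])).round(1))
s=snap('scene'); q[:,:400]=cv2.resize(s['image'][125:209,240:320,::-1],(400,420),interpolation=cv2.INTER_CUBIC)
cv2.imwrite('pics/c6.png',q)
E
```

```text
[502.17054183 219.31139294] [179.80519491   0.25791397 163.82406126] [ 9.8 -0.   0.9] grip 32.07888901233673 r 67.15825960540644 a 153.36118687243373 [ -2.  37. -41. 111.  34.  45.  11.]
blk 761 [480.7 182.8] 81.8 -175.5
blk 157 [625.1 161. ] 69.0 -24.2
```

View pics/c6.png

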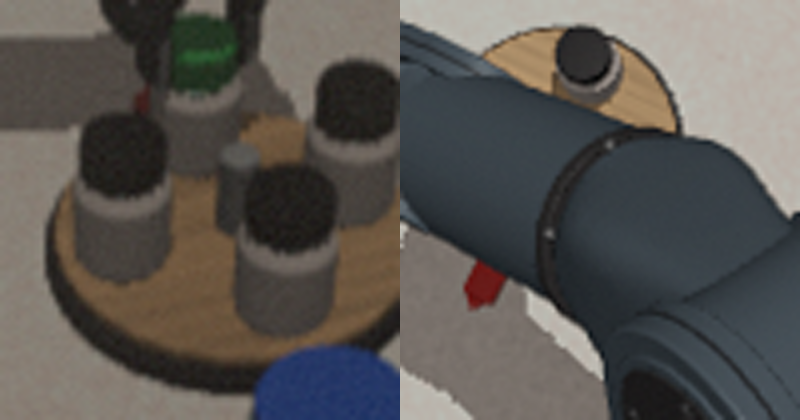

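The green jar is held in the fingers at the pointer side. The opposite lid reads -24.2°, so green is at about 155.8° by camera and 153.4° by the tool, against about 154° for the pointer, well within tolerance. I hand it in.

Call:
servo_tool(steps=[{"dp": [0,0,0],"turn": [0,0,0],"jaw": -1},{"dp": [0,0,0],"turn": [0,0,0],"jaw": -1}])

```text
t: 23.15
ee_pos: [502.2, 219.3, 107.6]
orientation: [179.8, 0.3, 163.8]
force: [9.7, 0.3, 1.1]
gripper_width: 46.9
gripper_force: 32.1
```

```bash
python3 orb.py; python3 -c "
from h import *
print(job.job_done())"
```

```text
[502.16962004 219.30607483] [179.80997347   0.26107503 163.83004874] [9.7 0.3 1.1] grip 32.07774639129639 r 67.15669928942546 a 153.36559508337405 [ -2.  37. -41. 111.  34.  45.  11.]
the job is handed in; nothing more can be done
None
```

The job is handed in at about 23 s, with no verdict returned: the three bits are in the trough, the scraper stands released and upright on its mat, and the green jar is held at the pointer, within about 2° by my measurements.

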